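# Hold a gauge blade snug in a heat-sink clip

### The arm

A 6-joint arm with a two-finger parallel gripper is mounted at the origin on the work surface. World frame = base frame: x ahead of the robot, y to its left, z up, the work surface at z = 0. Lengths are in m, angles in rad, forces in N, time in s.
With the tool pointing down it reaches from about 0.35 to 0.775 m from the base axis. Payload 7.3 kg.
Tool frame: the origin (TCP) lies at the very end of the fingers, on their centre line; the grasp point (between the pads) lies 19 mm behind it; z points along the fingers, y is the line along which they close (so a half turn about z gives the same grasp; the last joint's range is limited). The gripper opens to 92 mm and grips with 3 to 60 N. Pads are 19 mm wide; open, the fingers measure 130 mm over their backs; the gripper's body (75 mm by 190 mm) begins 47 mm behind the grasp point.
Start: joints at [1.009, 0.342, 1.524, -0, 1.275, -0.146], TCP at [0.212, 0.48, 0.227] pointing down, gripper open.
Joint ranges: [-2.53, 2.53], [-0.77, 2.02], [0.04, 2.7], [-1, 4.14], [0.28, 2.66], [-3.11, 3.11]. Speed limits (rad/s): [2.57, 2.57, 3.14, 3.14, 3.14, 3.14].

### API

Orientations are given as [roll, pitch, yaw] about the fixed x, y, z axes, in that order (R = Rz(yaw) Ry(pitch) Rx(roll)).
In Python, from cell import observe, read_camera, get_calibration, hand_in, search_frame gives the robot as it stands.
- The arm moves only by the tool step_arm, never from a script. Its argument "commands" is a list of rows, each an object with "translation": the shift along the tool's x, y, z in mm, a list of three; "roll": the turn about the tool's z in rad. In form: [{"translation": [x, y, z], "roll": roll}, ...]. A call has 1 to 20 rows; each row shifts and turns the commanded pose from where the row before left it, along the tool's axes as they then stand; what a row does not reach is not made up. A row lasts 1/12 s, in which the tool goes at most 41.7 mm and 7.16 degrees, less where a joint would pass 70% of its speed; a pose out of reach is approached as far as the arm can. A call is refused whole if a number of a shift passes 41.7 or a number of a turn 0.125, either way. A call with a gripper value outside its range is refused whole. "fingers" is the opening, from 0 (shut) to 1 (fully open), set as the call begins (left out, the last holds). The fingers move at their own pace and stop on an object; "grip_force" is the grip in N (left out, the last holds). Time passes only in rows, so rows that do not move let the fingers close. It gives the time, the measured TCP pose, the force, the opening and the grip force at its end, in the units of the state.
- observe(): the state, without advancing time (a new reading comes with each control period).
- read_camera(name): name is "side" or "top" or "wrist"; returns the picture (480x640x3 uint8, red, green, blue); there is no depth.
- get_calibration(name): a dict with "camera_matrix" (3x3 intrinsics, pixels), "world_from_camera" (4x4, takes a point from camera to world coordinates). Camera axes: x right, y up, looking along -z (the intrinsics and any distortion apply to the point x, -y, -z); pixel columns grow to the right and rows downward; lengths in m; the calibration is good to about 2 mm. A picture is of the moment at which its call begins: read the wrist's pose just before it. get_calibration takes no time and is no camera call; for the wrist camera it gives the pose at the moment of the call.
- hand_in(): hands the job in; it is judged then, once.
Trained networks look in the newest picture that a camera, given by its name, has taken for a name from the list of things; names that differ only in an ending like _2 or _b are one class to them, and where a whole thing is asked for, a point or a joint stands for the part that bears it (a point fixed in the world has none). Each returns a list of dicts, best first, with "confidence" (0 to 1); they miss things now and then, are a little off and sometimes report something else, mostly with a low value. They report only what shows in the picture. A call takes as long as a camera call. They do not tell look-alikes from the thing itself.
- search_frame(camera, name): "at" ([x, y, z] in m, in world coordinates, good to about 4 mm: the middle of the surface that is visible of it).
The state is a dict: "time": time; "qpos": joint angles; "qvel": joint speeds; "joint_efforts": joint torques, N m; "tool_pos": TCP position; "tool_rot": TCP orientation; "contact_force": force on the tool from outside, world axes, zero at the start; "torque": the same for the moment, N m; "opening": finger opening in m; "grip_force": force on a finger pad.
Only numpy, scipy, OpenCV 4.12 (cv2) and the standard library are available. Lean on these libraries where they do the work, as an engineer would, in place of code of your own. Each camera call takes 0.05 s, during which the arm holds its last target. There are 200 camera calls.

### The job

Raise the stiff-hinged white cover of the grey instrument by its orange tab until it stands about 80 degrees open, and let go of it so that its light strip shines on the clip inside. Then take the yellow-handled gauge blade out of the wooden rack and slide it straight down, tip first, between the two upright plates of the clip until it drags snugly on both of them, without ramming it down. Finish while holding the yellow blade still at that depth, the gripper closed on its handle, and leave everything else standing where it is.

Things in the scene. Friction and masses are not known exactly. Their poses are not given: they have to be found in the camera images.
- cover (a joint): Hinge angle of the white cover (176 x 220 x 5 mm), rad: 0 shut and level, grows as it opens, stop at 2.2. Stiff friction hinge: it stays where it is left; lifting at the tab takes about 5 N.
- tab (a point): Place to pinch on the orange tab: 22 mm wide along the hinge direction, 12 mm thick, reaching 50 mm beyond the cover's free edge in the cover's plane. This point is 210 mm from the hinge line, 30 mm beyond the edge. Fingers close along its y (parallel to the hinge). Axes turn with the cover; shut, x points to the hinge and z up.
- cover_hinge (a point): Middle of the cover's hinge line, 86 mm above the table, fixed to the case. y along the hinge line, x horizontal and away from the clip and tab, z up. At cover angle a, the pinch point of the tab lies 210 mm cos(a) towards -x and 210 mm sin(a) higher (and 2 mm off along the cover's outer normal).
- case: Grey instrument case, 180 (x) x 220 (y) mm, 85 mm high, open on top under the cover, origin under its middle, hinge along its +x rim, tab over its -x rim. Does not move; turned differently at each start.
- mouth (a point): Centre of the mouth of the clip in the case, 74 mm above the table, 132 mm towards -x from the hinge line. z up, y across the gap (normal to the plates), x along the plates (34 mm). About 19 mm wide at the top, flared in to 5 mm (+-1.3) at 10 mm below; from there the gap tapers by 0.13 mm per mm of depth, down to 58 mm below the mouth.
- clip: Aluminium foot (50 x 50 x 6 mm) of the clip that carries the two upright plates, origin under its middle, 62 mm below the mouth, axes as the mouth. It floats freely up to 4 mm either way along y, so the clip centres itself on a blade.
- plain_plate: Upright aluminium plate on the -y side of the gap, fins behind, inner face vertical, origin 62 mm below the mouth. The 3 mm blade begins to touch both plates when its tip is 15 to 36 mm below the mouth (the gap is set differently at each start and not told: feel for it) and is snug some 5 to 15 mm deeper.
- sprung_plate: Upright copper-coloured plate on the +y side, leaning in towards its foot, sprung (5 N per mm): once it touches, the squeeze on the blade grows about 0.65 N per mm of depth; sliding it down takes about 1.2 times the squeeze (half of that once it stops). Snug is a squeeze of 4 to 12 N on each plate: stop when the downward push while sliding has risen by about 9 N. Origin 62 mm below the mouth.
- yellow_blade: Gauge blade with the yellow handle, 40 g: steel blade 24 mm wide (x), 3 mm thick (y), 56 mm long, under a handle block 26 (x) x 12 (y) x 45 mm that starts 55 mm above the tip. Origin at the middle of the blade tip, z up through the handle. Stands upright in one of the three slots of the rack; pinch the handle across its 12 mm (y), 80 mm above the tip.
- rack: Dark wooden rack block, 180 (x) x 50 (y) x 60 mm high, origin under its middle, with three slots 28 x 6 mm in a row along its x at -57, 0 and 57 mm. A blade hangs in each with its handle's foot on the top of the block, tip 5 mm above the table; which colour is in which slot varies.
- blue_blade: Like the yellow one but with a blue handle, 2 mm blade; bystander.
- red_blade: Like the yellow one but with a red handle, 4 mm blade; bystander.
- spool: Blue solder spool, 56 mm across, 52 mm high, origin under it; bystander.
- spray_can: White and green spray can, 60 mm across, 170 mm high, origin under it; bystander.
- drink: Yellow drink bottle with orange cap, 66 mm across, 190 mm high, origin under it; bystander.
- cup: Clear plastic cup, 76 mm across, 100 mm high, origin under it; bystander.
- driver: Screwdriver lying on the table, origin under it; bystander.
Not all that is in view belongs to the job. Of the things shaped like the yellow_blade, the yellow one is meant.

How it is judged:
By the outcome, as a careful person would: the job done as asked, in the order asked, and still so for the second after the job is handed in, while the arm keeps its last pose, push and grip.
It also fails if it takes over 61 s, if anything falls off the work surface, if the arm or the gripper's body presses on something with over 40 N, if the wrist force passes 120 N, or if a joint passes its speed limit or range.

## Working session

There is one attempt and no reset: what is moved stays moved. The work goes in short steps, Python scripts to look and compute and a tool call to move; the robot and the scene stay as the last step left them, time stands still between calls to the robot, and variables do not carry over. Pictures are saved under pics/ and viewed, at most 10 in all, crops included, and the job is handed in when it is done.

Besides the shell and the picture viewer there is one more tool, called after "Emit:" by a JSON object that holds its "fn" and its "kwargs". step_arm: Moves the arm, as the interface text tells. Its arguments: {"type":"object","properties":{"commands":{"type":"array"},"fingers":{"type":"number"},"grip_force":{"type":"number"}},"required":["commands"]}

```bash
mkdir -p pics; ls; python3 - <<'E'
from cell import *
import cv2,numpy as np
s=observe();print(s)
for c in ['top','side']:
    im=read_camera(c);cv2.imwrite(f'pics/{c}0.png',im[:,:,::-1])
    k=get_calibration(c);print(c,np.round(k['camera_matrix'],1).tolist(),np.round(k['world_from_camera'],3).tolist())
    for n in ['tab','case','yellow_blade','rack','cover','drink','spray_can','cup','spool','driver']:
        print(n,[(np.round(d['at'],3).tolist(),round(d['confidence'],2)) for d in search_frame(c,n)[:3]])
E
```

```text
pics
{'time': 0.0, 'qpos': array([ 1.00901378e+00,  3.42705936e-01,  1.52504420e+00, -1.80622367e-05,
        1.27537949e+00, -1.46013337e-01]), 'qvel': array([-8.84933621e-05,  7.46248868e-04, -2.83799074e-04,  2.08288597e-04,
        1.23413877e-03, -1.59586391e-03]), 'joint_efforts': array([ 2.46312266e-03, -4.31246459e+01, -2.44220459e+01,  7.19482871e-02,
        5.60056453e-02, -1.42883441e-04]), 'tool_pos': array([0.21181182, 0.47992192, 0.22604418]), 'tool_rot': array([-3.14006952e+00, -2.06534063e-04,  2.72582856e+00]), 'contact_force': array([ 0.25671119, -0.25517986,  0.18700778]), 'torque': array([-0.03535357, -0.00282276,  0.00371076]), 'grip_force': 0.0, 'opening': 0.09195427138691177}
top [[493.3, 0.0, 318.9], [0.0, 493.3, 233.7], [0.0, 0.0, 1.0]] [[-0.013, 0.989, -0.15, 0.392], [-1.0, -0.015, -0.01, 0.012], [-0.012, 0.15, 0.989, 1.293], [0.0, 0.0, 0.0, 1.0]]
tab [([0.687, -0.326, 0.054], 0.75), ([0.589, 0.157, 0.106], 0.52)]
case [([0.586, 0.155, 0.105], 0.57)]
yellow_blade [([0.588, -0.351, 0.086], 0.67), ([0.614, -0.445, 0.15], 0.66), ([0.644, -0.197, 0.102], 0.4)]

[... 451 characters left out ...]
, 0.21)]
side [[511.9, 0.0, 309.8], [0.0, 511.9, 238.4], [0.0, 0.0, 1.0]] [[0.998, 0.033, -0.061, 0.473], [-0.068, 0.676, -0.734, -0.893], [0.017, 0.736, 0.677, 0.951], [0.0, 0.0, 0.0, 1.0]]
tab [([0.587, 0.149, 0.112], 0.82)]
case [([0.581, 0.123, 0.088], 0.79)]
yellow_blade [([0.64, -0.2, 0.064], 0.67), ([0.589, -0.355, 0.069], 0.59), ([0.573, -0.275, 0.09], 0.5)]
rack [([0.514, -0.278, 0.058], 0.69)]
cover [([0.589, 0.145, 0.11], 0.59)]
drink [([0.641, 0.398, 0.098], 0.62), ([0.587, 0.148, 0.114], 0.61)]
spray_can [([0.614, -0.486, 0.141], 0.77)]
cup [([0.61, 0.118, 0.045], 0.74), ([0.451, 0.444, 0.07], 0.71)]
spool []
driver [([0.384, -0.441, 0.019], 0.82), ([0.514, -0.272, 0.091], 0.5)]
```

View pics/top0.png

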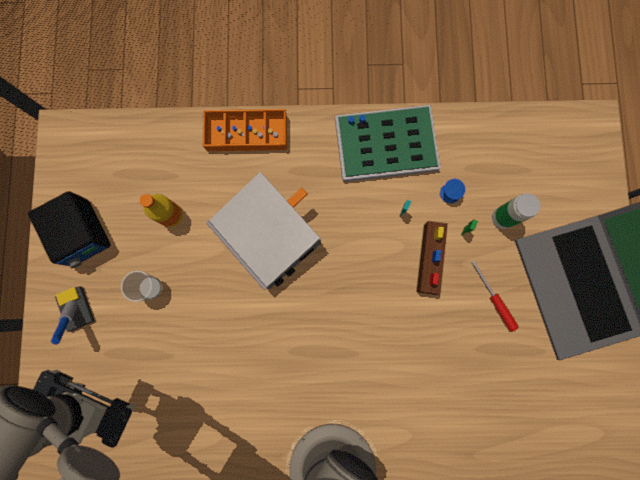

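View pics/side0.png

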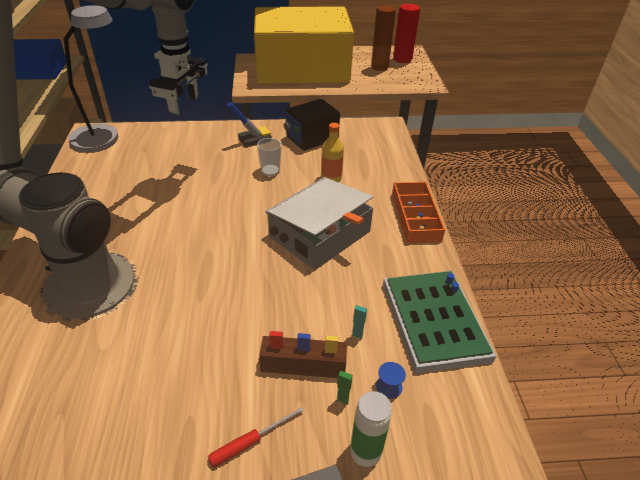

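The top view shows the case at about (265,230) with its tab at (298,198) pointing to +x/-y. The rack is at (433,258), with yellow at (440,232), blue at (437,257) and red at (434,280). The teal (405,207) and green (470,228) blocks are look-alikes. The side view agrees.

```bash
cat > h.py <<'E'
from cell import *
import cv2,numpy as np
def ray(c,px,z,k=None):
    k=k or get_calibration(c);K=k['camera_matrix'];T=np.array(k['world_from_camera'])
    p=np.atleast_2d(np.array(px,float));d=np.c_[(p[:,0]-K[0][2])/K[0][0],-(p[:,1]-K[1][2])/K[1][1],-np.ones(len(p))]@T[:3,:3].T
    o=T[:3,3];return o+d*((z-o[2])/d[:,2])[:,None]
def blob(m,near):
    n,l,s,c=cv2.connectedComponentsWithStats(m.astype(np.uint8))
    i=1+np.argmin([np.hypot(*(c[j]-near))+(1e4 if s[j][4]<15 else 0) for j in range(1,n)]);return l==i
def rect(c,m,z):
    ys,xs=np.nonzero(m);P=ray(c,np.c_[xs,ys],z)[:,:2]
    (cx,cy),(w,h),a=cv2.minAreaRect((P*1000).astype(np.float32));return cx,cy,w,h,a
def plan(pos,yaw):
    "shift in tool axes (mm) and roll from the present pose"
    s=observe();y=s['tool_rot'][2];d=(np.array(pos)-s['tool_pos'])*1000
    dy=(yaw-y+np.pi)%(2*np.pi)-np.pi
    return [d[0]*np.cos(y)+d[1]*np.sin(y),d[0]*np.sin(y)-d[1]*np.cos(y),-d[2]],-dy
E
python3 - <<'E'
from h import *
im=cv2.imread('pics/top0.png');hsv=cv2.cvtColor(im,cv2.COLOR_BGR2HSV);H,S,V=cv2.split(hsv)
cov=blob((S<40)&(V>120),(265,230));print('cover',rect('top',cov,.0905),cov.sum())
print('corners',np.round(ray('top',cv2.boxPoints(cv2.minAreaRect(np.argwhere(cov)[:,::-1].astype(np.float32))),.0905),4).tolist())
tab=blob((H<16)&(S>200)&(V>150),(298,198));print('tab',rect('top',tab,.092),tab.sum())
for n,lo,hi,p in [('yellow',22,32,(440,232)),('blue',105,125,(437,257)),('red',0,5,(434,280))]:
    m=blob((H>=lo)&(H<=hi)&(S>150)&(V>90),p);print(n,rect('top',m,.105),m.sum(),np.argwhere(m).mean(0)[::-1])
rk=(H<15)&(V<95)&(S>100);rk[:215]=0;rk[300:]=0;rk[:,:410]=0;rk[:,455:]=0
print('rack',rect('top',blob(cv2.morphologyEx(rk.astype(np.uint8),cv2.MORPH_OPEN,np.ones((3,3))),(433,260)),.06))
E
```

```text
cover (586.898681640625, 165.85855102539062, 225.503662109375, 185.9167938232422, 41.53853225708008) 6562
corners [[0.6037, 0.3097, 0.0905], [0.7332, 0.171, 0.0905], [0.5652, 0.0226, 0.0905], [0.4409, 0.1604, 0.0905]]
tab (668.0552368164062, 78.48271179199219, 19.682029724121094, 46.50603485107422, 44.94274139404297) 145
yellow (570.6484375, -267.2843933105469, 19.392778396606445, 27.687725067138672, 87.22514343261719) 87 [438.93103448 232.4137931 ]
blue (515.595947265625, -260.89117431640625, 11.010408401489258, 25.812816619873047, 77.89297485351562) 53 [437.45283019 255.09433962]
red (460.36541748046875, -249.29058837890625, 20.497461318969727, 27.697481155395508, 79.24127197265625) 93 [434.01075269 278.11827957]
rack (498.05731201171875, -261.4539794921875, 10.127727508544922, 5.004319190979004, 89.17178344726562)
```

Emit:
{"fn": "step_arm", "kwargs": {"commands": [{"translation":[-36,-11.4,-1.5],"roll":0},{"translation":[-36,-11.4,-1.5],"roll":0},{"translation":[-36,-11.4,-1.5],"roll":0},{"translation":[-36,-11.4,-1.5],"roll":0},{"translation":[-36,-11.4,-1.5],"roll":0},{"translation":[-36,-11.4,-1.5],"roll":0},{"translation":[-36,-11.4,-1.5],"roll":0},{"translation":[-36,-11.4,-1.5],"roll":0},{"translation":[-36,-11.4,-1.5],"roll":0},{"translation":[-36,-11.4,-1.5],"roll":0},{"translation":[-36,-11.4,-1.5],"roll":0},{"translation":[-36,-11.4,-1.5],"roll":0},{"translation":[-36,-11.4,-1.5],"roll":0},{"translation":[-36,-11.4,-1.5],"roll":0},{"translation":[-36,-11.4,-1.5],"roll":0},{"translation":[-36,-11.4,-1.5],"roll":0},{"translation":[0,0,0],"roll":0.1},{"translation":[0,0,0],"roll":0.1},{"translation":[0,0,0],"roll":0.1},{"translation":[0,0,0],"roll":0.11}], "fingers": 1}}

```text
time: 2.77
tool_pos: [0.6655, 0.0803, 0.2502]
tool_rot: [-3.141, -0.001, 2.31]
contact_force: [0.5, 0.7, -0.3]
opening: 0.092
grip_force: 0.0
```

```bash
python3 - <<'E'
from h import *
s=observe();print(s['time'],s['tool_pos'],s['tool_rot'],s['qpos'])
k=get_calibration('wrist');im=read_camera('wrist');cv2.imwrite('pics/w1.png',im[:,:,::-1]);np.savez('w1.npz',K=k['camera_matrix'],T=k['world_from_camera'])
print(np.round(k['camera_matrix'],1).tolist(),np.round(k['world_from_camera'],3).tolist())
print([(d['at'],d['confidence']) for d in search_frame('wrist','tab')])
E
```

```text
2.7667 [0.66545748 0.08033893 0.25021468] [-3.14118050e+00 -5.32815276e-04  2.31021455e+00] [ 5.85981827e-03  6.10159457e-01  1.02139548e+00  1.20048492e-04
  1.51070059e+00 -7.33565761e-01]
[[333.2, 0.0, 316.9], [0.0, 333.2, 238.9], [0.0, 0.0, 1.0]] [[0.739, -0.654, -0.164, 0.622], [0.674, 0.717, 0.18, 0.129], [-0.0, -0.243, 0.97, 0.408], [0.0, 0.0, 0.0, 1.0]]
[([0.5885, 0.1566, 0.11], 0.77)]
```

View pics/w1.png

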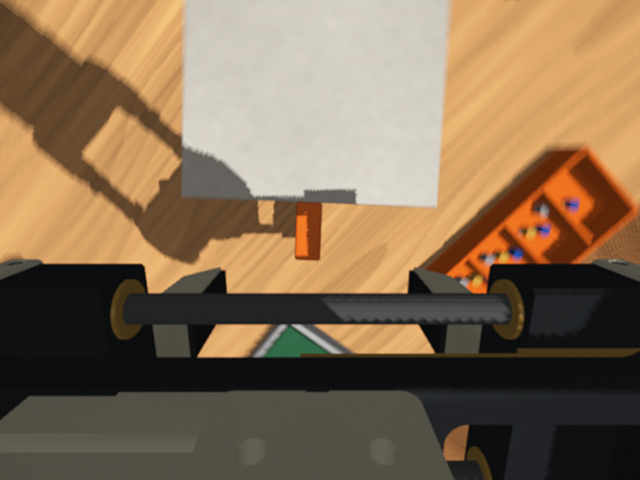

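The wrist view shows the tab at pixels (295–322, 203–260). The cover's free edge runs from (180,198) to (437,207), with the tab pointing straight toward the gripper.

```bash
python3 - <<'E'
from h import *
k=dict(np.load('w1.npz'));k={'camera_matrix':k['K'],'world_from_camera':k['T']}
im=cv2.imread('pics/w1.png');H,S,V=cv2.split(cv2.cvtColor(im,cv2.COLOR_BGR2HSV))
t=blob((H<12)&(S>190)&(V>110),(308,231))
for r in range(200,264,5):
    x=np.nonzero(t[r])[0]
    if len(x): print(r,x.min(),x.max(),im[r,x.min()+2],im[r,x.max()-2])
c=((S<40)&(V>60)).astype(np.uint8)
# edges: left/right by rows, bottom by columns
L=[(np.nonzero(c[r,150:])[0][0]+150,r) for r in range(20,140,4)]
R=[(np.nonzero(c[r,:480])[0][-1],r) for r in range(20,190,4)]
B=[(x,np.nonzero(c[:230,x])[0][-1]) for x in list(range(370,430,3))]
for n,P in [('L',L),('R',R),('B',B)]:
    W=ray('wrist',P,.0905,k)[:,:2]*1000;v=cv2.fitLine(W.astype(np.float32),cv2.DIST_HUBER,0,.01,.01).ravel()
    print(n,np.degrees(np.arctan2(v[1],v[0])),v[2:],P[0],P[-1])
W=ray('wrist',[(308,204),(308,259),(296,230),(320.,230)],.094,k);print(W.round(4).tolist())
E
```

```text
205 297 320 [ 18  57 125] [ 19  57 126]
210 297 320 [ 20  57 124] [ 19  57 126]
215 297 320 [ 26  86 192] [ 20  57 124]
220 296 320 [ 37 120 240] [ 21  58 124]
225 296 320 [ 37 121 241] [ 18  56 123]
230 296 319 [ 38 123 242] [ 18  54 122]
235 295 319 [ 33 114 238] [ 18  55 123]
240 296 319 [ 36 123 241] [ 18  55 122]
245 296 319 [ 35 122 241] [ 17  54 121]
250 295 319 [ 33 118 239] [ 17  53 121]
255 295 318 [ 26  92 207] [ 18  54 122]
L -54.967827 [492.81003  99.07989] (np.int64(187), 20) (np.int64(182), 136)
R -45.70895 [675.11664 235.21062] (np.int64(445), 20) (np.int64(436), 188)
B 40.165207 [705.34424 143.50916] (370, np.int64(203)) (427, np.int64(205))
[[0.6462, 0.0902, 0.094], [0.6826, 0.0497, 0.094], [0.6545, 0.0637, 0.094], [0.6716, 0.0793, 0.094]]
```

```bash
python3 - <<'E'
from h import *
print(get_calibration('wrist').keys(),{k:v for k,v in get_calibration('top').items() if k not in('camera_matrix','world_from_camera')})
k=dict(np.load('w1.npz'));k={'camera_matrix':k['K'],'world_from_camera':k['T']}
im=cv2.imread('pics/w1.png');g=cv2.cvtColor(im,cv2.COLOR_BGR2HSV)[:,:,1]
print('L',[(r,int(np.nonzero(g[r,150:]<40)[0][0]+150)) for r in range(5,140,15)],'R',[(r,int(np.nonzero(g[r,:480]<40)[0][-1])) for r in range(5,200,20)])
im=cv2.imread('pics/top0.png');H,S,V=cv2.split(cv2.cvtColor(im,cv2.COLOR_BGR2HSV))
cov=blob((S<40)&(V>120),(265,230)).astype(np.uint8)
cov=cv2.morphologyEx(cov,cv2.MORPH_OPEN,np.ones((5,5)))
ct=max(cv2.findContours(cov,0,cv2.CHAIN_APPROX_NONE)[0],key=len)[:,0]
W=ray('top',ct,.0905)[:,:2]*1000
q=W.mean(0);print('mean',q, cv2.contourArea(W.astype(np.float32)))
for it in range(2):
  for ph in (-48,42,132,222):
    n=np.array([np.cos(np.radians(ph)),np.sin(np.radians(ph))]);t=np.array([-n[1],n[0]])
    half=92 if ph in(-48,132) else 113
    d=(W-q)@n;a=(W-q)@t;m=(d>half-14)&(abs(a)<(80 if half==92 else 60))
    v=cv2.fitLine(W[m].astype(np.float32),cv2.DIST_HUBER,0,.01,.01).ravel();print(ph,m.sum(),np.degrees(np.arctan2(v[1],v[0])),np.median(d[m]))
  break
E
```

```text
dict_keys(['camera_matrix', 'world_from_camera']) {}
L [(5, 187), (20, 187), (35, 186), (50, 185), (65, 185), (80, 185), (95, 184), (110, 184), (125, 183)] R [(5, 446), (25, 445), (45, 444), (65, 443), (85, 442), (105, 441), (125, 440), (145, 439), (165, 438), (185, 437)]
mean [582.34499053 166.40365627] 39399.35301203356
-48 49 41.095844 94.71377869965738
42 37 -46.032524 111.32812991703602
132 61 41.19079 85.85973106347477
222 37 -48.15532 108.22807875636316
```

```bash
python3 - <<'E'
from h import *
for c in('top','side'):
    im=cv2.imread(f'pics/{c}0.png');H,S,V=cv2.split(cv2.cvtColor(im,cv2.COLOR_BGR2HSV))
    m=blob((H<16)&(S>180)&(V>110),(298,198) if c=='top' else (353,217))
    P=cv2.boxPoints(cv2.minAreaRect(np.argwhere(m)[:,::-1].astype(np.float32)))
    print(c,m.sum(),P.round(1).tolist(),(ray(c,P,.094)[:,:2]*1000).round().tolist(),ray(c,np.argwhere(m).mean(0)[::-1],.091))
    x0,y0=(230,150) if c=='top' else (255,160)
    cv2.imwrite(f'pics/{c}crop.png',cv2.resize(im[y0:y0+150,x0-30:x0+120],None,fx=4,fy=4,interpolation=2))
a=cv2.imread('pics/topcrop.png');b=cv2.imread('pics/sidecrop.png')
cv2.imwrite('pics/crops.png',cv2.resize(np.hstack([a,b]),(800,400)))
E
```

```text
top 170 [[286.6000061035156, 200.1999969482422], [301.3999938964844, 187.3000030517578], [307.29998779296875, 194.0], [292.5, 207.0]] [[659.0, 104.0], [692.0, 67.0], [674.0, 52.0], [642.0, 89.0]] [[0.66755104 0.0782575  0.091     ]]
side 120 [[343.0, 217.3000030517578], [345.8999938964844, 210.5], [363.29998779296875, 218.0], [360.3999938964844, 224.6999969482422]] [[643.0, 112.0], [654.0, 140.0], [695.0, 107.0], [684.0, 81.0]] [[0.6707154  0.11345533 0.091     ]]
```

View pics/crops.png

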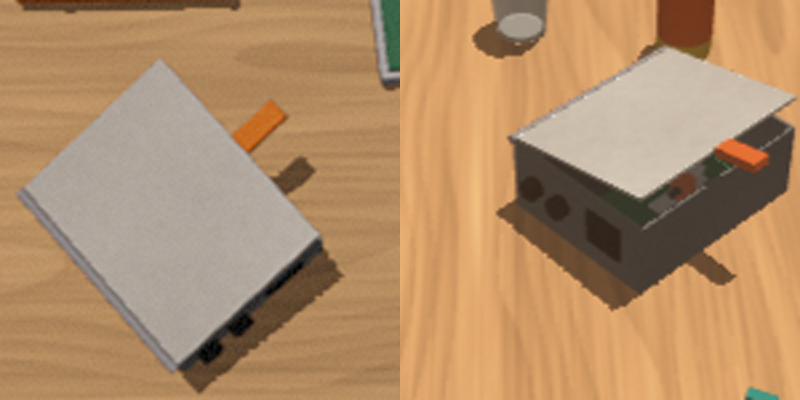

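The crops show the cover already ajar, with its free edge and tab (tab end at top (304,191)) raised above the case. So I'll fit hinge pose and angle together from corners in all three views.

```bash
cat > fit.py <<'E'
from h import *
from scipy.optimize import least_squares
def proj(k,X):
    K=k['camera_matrix'];T=np.array(k['world_from_camera']);p=(np.atleast_2d(X)-T[:3,3])@T[:3,:3]
    return np.c_[K[0][2]-K[0][0]*p[:,0]/p[:,2], K[1][2]+K[1][1]*p[:,1]/p[:,2]]
def pts(q,s,t,n):
    x,y,ph,a=q;u=np.array([np.cos(ph),np.sin(ph),0]);h=np.array([np.sin(ph),-np.cos(ph),0]);z=np.array([0,0,1.])
    # h: hinge y axis (z x (-u))
    return np.array([x,y,.086])+s*(u*np.cos(a)+z*np.sin(a))+t*h+n*(-u*np.sin(a)+z*np.cos(a))
E
python3 - <<'E'
from fit import *
w=np.load('w1.npz');kw={'camera_matrix':w['K'],'world_from_camera':w['T']};kt=get_calibration('top');ks=get_calibration('side')
N=.0045;e=(.18,.11,N);f=(.18,-.11,N);g=(.004,.11,N);h=(.004,-.11,N);t=(.23,0,.008)
# t>0 : h=(sin ph,-cos ph) with ph=-48deg -> (-.74,-.67): lower y side
O=[(kt,f,(259.2,172.5)),(kt,e,(320,238.9)),(kt,t,(304.3,190.6)),(kt,g,(266,288.5)),(kt,h,(208.5,221.5)),
 (ks,f,(373.1,196.4)),(ks,e,(315.8,233.9)),(ks,g,(266.3,211.8)),(ks,h,(326.3,178)),
 (kw,f,(437,207)),(kw,e,(181,198.5)),(kw,t,(307,259.5))]
F=lambda q:np.concatenate([proj(k,pts(q,*p))[0]-np.array(o) for k,p,o in O])
r=least_squares(F,[.52,.23,-.84,.15],loss='soft_l1');q=r.x;print(q,np.degrees(q[2:]),F(q).reshape(-1,2).round(1).tolist())
print('pinch',pts(q,.21,0,.002),'mouth',pts([*q[:3],0],.132,0,-.012));np.save('q.npy',q)
for a in (0,.2,.5,.8,1.1,1.396):print(a,pts([*q[:3],a],.21,0,.002))
print(plan(pts(q,.21,0,.002),q[2]+np.pi))
E
```

```text
[ 0.52764098  0.22867208 -0.85780749  0.16620611] [-49.14874854   9.52290837] [[0.7, -1.0], [-0.5, -1.2], [-0.1, -0.6], [0.2, -2.0], [-0.1, -1.6], [-0.4, -0.9], [-1.8, 0.0], [0.9, -1.7], [-1.2, -1.5], [-1.9, -1.7], [0.1, 0.2], [-0.1, 0.4]]
pinch [0.66289213 0.07226518 0.12271525] mouth [0.61398185 0.12882592 0.074     ]
0 [0.66500145 0.06982592 0.088     ]
0.2 [0.66200349 0.07329282 0.12968069]
0.5 [0.64755895 0.08999675 0.18843453]
0.8 [0.6224025  0.11908813 0.23803819]
1.1 [0.58878128 0.15796832 0.27406074]
1.396 [0.55024075 0.2025373  0.29314783]
([np.float64(-4.530993720423266), np.float64(-7.45906831789239), np.float64(127.75107585081152)], np.float64(0.030626413508936245))
```

Emit:
{"fn": "step_arm", "kwargs": {"commands": [{"translation":[-4.5,-7.5,0],"roll":0.03},{"translation":[0,0,25],"roll":0},{"translation":[0,0,30],"roll":0},{"translation":[0,0,30],"roll":0},{"translation":[0,0,30],"roll":0},{"translation":[0,0,20],"roll":0},{"translation":[0,0,11],"roll":0},{"translation":[0,0,0],"roll":0}]}}

```text
time: 3.53
tool_pos: [0.6613, 0.0719, 0.102]
tool_rot: [-3.138, -0.003, 2.287]
contact_force: [-0.4, -0.6, -0.6]
opening: 0.0923
grip_force: 0.0
```

Emit:
{"fn": "step_arm", "kwargs": {"commands": [{"translation":[0,0,0],"roll":0},{"translation":[0,0,0],"roll":0},{"translation":[0,0,0],"roll":0},{"translation":[0,0,0],"roll":0},{"translation":[0,0,0],"roll":0},{"translation":[0,0,0],"roll":0},{"translation":[0,0,0],"roll":0},{"translation":[0,0,0],"roll":0}], "fingers": 0, "grip_force": 25}}

```text
time: 4.2
tool_pos: [0.6629, 0.0724, 0.1048]
tool_rot: [3.141, 0.0, 2.286]
contact_force: [0.1, -0.5, 0.3]
opening: 0.0428
grip_force: 0.0
```

```bash
python3 - <<'E'
from fit import *
q=np.load('q.npy');s=observe();print(s['tool_pos'],s['tool_rot'],s['contact_force'],s['opening'],s['grip_force'])
g=s['tool_pos']+[0,0,.019];print('err to pinch',(pts(q,.21,0,.002)-g)*1000)
y=s['tool_rot'][2]
a=np.linspace(q[3],np.radians(80.5),21);P=np.array([pts([*q[:3],b],.21,0,.002) for b in a])
d=np.diff(P,axis=0)*1000
for v in d: print(round(v[0]*np.cos(y)+v[1]*np.sin(y),1),round(v[0]*np.sin(y)-v[1]*np.cos(y),1),round(-v[2],1))
E
```

```text
[0.66287669 0.07239359 0.10484437] [3.14138323e+00 9.63844260e-05 2.28583121e+00] [ 0.12517537 -0.47082145  0.26669724] 0.042806920201296526 0.0
err to pinch [ 0.01544175 -0.12841324 -1.1291204 ]
2.7 0.0 -12.7
3.5 0.0 -12.5
4.2 0.0 -12.3
5.0 0.0 -12.0
5.7 0.0 -11.7
6.4 0.0 -11.3
7.1 0.0 -10.9
7.8 0.0 -10.4
8.4 0.0 -9.9
9.0 0.0 -9.4
9.6 0.0 -8.8
10.1 0.0 -8.2
10.6 0.0 -7.6
11.0 0.0 -6.9
11.4 0.0 -6.2
11.8 0.0 -5.5
12.1 0.0 -4.7
12.4 0.0 -4.0
12.6 0.0 -3.2
12.8 0.0 -2.4
```

Emit:
{"fn": "step_arm", "kwargs": {"commands": [{"translation":[0,0,0],"roll":0},{"translation":[0,0,0],"roll":0},{"translation":[0,0,0],"roll":0},{"translation":[0,0,0],"roll":0},{"translation":[0,0,0],"roll":0},{"translation":[0,0,0],"roll":0}]}}

```text
time: 4.7
tool_pos: [0.6624, 0.0721, 0.1046]
tool_rot: [-3.14, -0.0, 2.286]
contact_force: [-2.9, -2.7, 0.5]
opening: 0.0216
grip_force: 25.0
```

Emit:
{"fn": "step_arm", "kwargs": {"commands": [{"translation":[2.7,0,-12.7],"roll":0},{"translation":[3.5,0,-12.5],"roll":0},{"translation":[4.2,0,-12.3],"roll":0},{"translation":[5,0,-12],"roll":0},{"translation":[5.7,0,-11.7],"roll":0},{"translation":[6.4,0,-11.3],"roll":0},{"translation":[7.1,0,-10.9],"roll":0},{"translation":[7.8,0,-10.4],"roll":0},{"translation":[8.4,0,-9.9],"roll":0},{"translation":[9,0,-9.4],"roll":0}]}}

```text
time: 5.53
tool_pos: [0.6226, 0.118, 0.2185]
tool_rot: [-3.14, -0.0, 2.286]
contact_force: [-5.2, -1.2, -10.5]
opening: 0.0218
grip_force: 25.0
```

```bash
python3 - <<'E'
from fit import *
q=np.load('q.npy');s=observe();print(s['contact_force'],s['torque'],s['opening'])
g=s['tool_pos']+[0,0,.019];r=g-pts([*q[:3],0],0,0,0);u=np.array([np.cos(q[2]),np.sin(q[2]),0]);print(np.degrees(np.arctan2(r[2],r@u)),np.hypot(r[2],r@u),plan(pts([*q[:3],np.radians(45.25)],.21,0,.002)-[0,0,.019],s['tool_rot'][2]))
E
```

```text
[ -5.18747422  -1.1941105  -10.45531387] [-0.34214898  0.52689469 -0.01299082] 0.021812704243851972
46.098212351910675 0.21023833558603217 ([np.float64(-0.6394991296833219), np.float64(0.549522254616188), np.float64(0.9359596455417729)], np.float64(-0.0))
```

Emit:
{"fn": "step_arm", "kwargs": {"commands": [{"translation":[9.6,0,-8.8],"roll":0},{"translation":[10.1,0,-8.2],"roll":0},{"translation":[10.6,0,-7.6],"roll":0},{"translation":[11,0,-6.9],"roll":0},{"translation":[11.4,0,-6.2],"roll":0},{"translation":[11.8,0,-5.5],"roll":0},{"translation":[12.1,0,-4.7],"roll":0},{"translation":[12.4,0,-4],"roll":0},{"translation":[12.6,0,-3.2],"roll":0},{"translation":[12.8,0,-2.4],"roll":0},{"translation":[0,0,0],"roll":0},{"translation":[0,0,0],"roll":0},{"translation":[0,0,0],"roll":0}]}}

```text
time: 6.62
tool_pos: [0.5477, 0.2046, 0.2773]
tool_rot: [3.14, 0.0, 2.287]
contact_force: [-6.3, -1.9, -1.5]
opening: 0.0221
grip_force: 25.0
```

```bash
python3 - <<'E'
from fit import *
q=np.load('q.npy');s=observe();print(s['contact_force'],s['torque'],s['opening'],s['qpos'])
g=s['tool_pos']+[0,0,.019];r=g-pts([*q[:3],0],0,0,0);u=np.array([np.cos(q[2]),np.sin(q[2]),0]);print(np.degrees(np.arctan2(r[2],r@u)),np.hypot(r[2],r@u))
im=read_camera('side');cv2.imwrite('pics/side1.png',im[:,:,::-1])
im=read_camera('top');cv2.imwrite('pics/top1.png',im[:,:,::-1])
E
```

```text
[-6.27869363 -1.93356612 -1.48269791] [-0.54566871  1.10072531 -0.05275306] 0.022063172102961083 [ 2.26372074e-01  4.22023706e-01  1.26254893e+00  2.01053243e-04
  1.45576043e+00 -4.89394581e-01]
81.53453714201223 0.21262712492011587
```

Emit:
{"fn": "step_arm", "kwargs": {"commands": [{"translation":[0,0,0],"roll":0},{"translation":[0,0,0],"roll":0},{"translation":[0,0,0],"roll":0},{"translation":[0,0,0],"roll":0},{"translation":[0,0,0],"roll":0},{"translation":[0,0,0],"roll":0},{"translation":[0,0,-15],"roll":0},{"translation":[0,0,-25],"roll":0},{"translation":[0,0,-25],"roll":0},{"translation":[-10,0,-15],"roll":0},{"translation":[-30,0,0],"roll":0},{"translation":[-30,0,0],"roll":0},{"translation":[-30,0,0],"roll":0},{"translation":[0,0,0],"roll":0}], "fingers": 1}}

```text
time: 7.88
tool_pos: [0.6169, 0.1241, 0.354]
tool_rot: [-3.14, 0.001, 2.281]
contact_force: [1.3, 0.4, -0.1]
opening: 0.092
grip_force: 0.0
```

```bash
python3 - <<'E'
from h import *
s=observe();print(s['tool_pos'],s['contact_force'])
k=get_calibration('wrist');im=read_camera('wrist');np.savez('w2.npz',K=k['camera_matrix'],T=k['world_from_camera'])
b=read_camera('side');t=read_camera('top')
for n,i in(('w2',im),('side2',b),('top2',t)):cv2.imwrite(f'pics/{n}.png',i[:,:,::-1])
c=np.hstack([cv2.resize(b[120:300,200:420],(488,400)),cv2.resize(t[130:310,180:360],(400,400))]);c=np.hstack([c,cv2.resize(im,(533,400))])
cv2.imwrite('pics/c2.png',cv2.resize(c[:,:,::-1],(800,int(800*400/c.shape[1]))))
E
```

```text
[0.61692165 0.12407408 0.35402929] [ 1.28934965  0.43568769 -0.13601886]
```

View pics/c2.png

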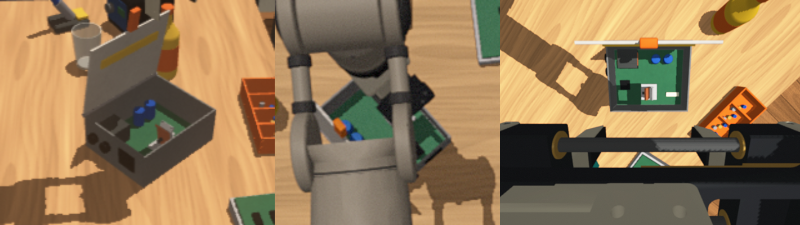

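The cover stands open on its own with its strip lit, and the clip is visible near wrist pixel (320,196). Next I'll zoom in on it.

```bash
python3 - <<'E'
from fit import *
im=cv2.imread('pics/w2.png');cv2.imwrite('pics/w2c.png',cv2.resize(im[70:245,200:435],(800,596),interpolation=2))
q=np.load('q.npy');w=np.load('w2.npz');k={'camera_matrix':w['K'],'world_from_camera':w['T']}
q0=[*q[:3],0]
for n,p in [('mouth',(.132,0,-.012)),('mouth x+',(.149,0,-.012)),('rim free +',(.18,.11,-.001)),('rim free -',(.18,-.11,-.001)),('rim hinge+',(0,.11,-.001))]:
    v=proj(k,pts(q0,*p))[0];print(n,v.round(1),((v-[200,70])*[800/235,596/175]).round())
for a in(78,80,82):print(a,proj(k,pts([*q[:3],np.radians(a)],.23,0,.002)),proj(k,pts([*q[:3],np.radians(a)],.18,.11,.004)),proj(k,pts([*q[:3],np.radians(a)],.18,-.11,.004)))
E
```

```text
mouth [317.1 201.4] [399. 448.]
mouth x+ [317.1 214.2] [399. 491.]
rim free + [233.9 239. ] [115. 576.]
rim free - [400.5 238.6] [683. 574.]
rim hinge+ [224.2  92.2] [82. 76.]
78 [[316.54832767 106.32062309]] [[158.46398219  97.67091   ]] [[475.04299749  96.65603157]]
80 [[316.49974579  90.71273226]] [[156.67580062  87.74866339]] [[476.77774217  86.70642701]]
82 [[316.45021023  74.55157321]] [[154.99188081  77.62146234]] [[478.407497    76.55187141]]
```

View pics/w2c.png

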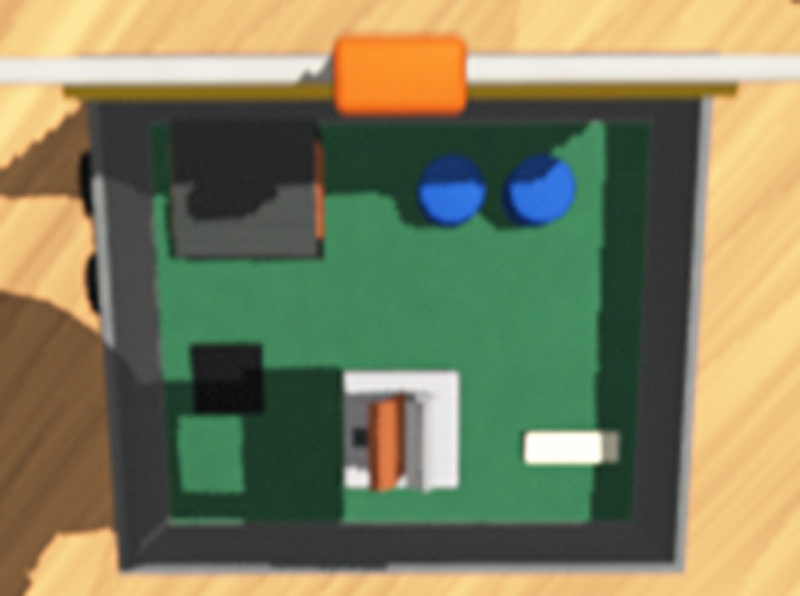

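The view matches my model: the tab projects at 80° open, and the clip mouth at crop (399,448) falls between the copper plate (about 372) and the aluminium plate (about 425). Now to the rack.

Emit:
{"fn": "step_arm", "kwargs": {"commands": [{"translation":[-22.3,-24.2,0],"roll":0},{"translation":[-22.3,-24.2,0],"roll":0},{"translation":[-22.3,-24.2,0],"roll":0},{"translation":[-22.3,-24.2,10],"roll":0},{"translation":[-22.3,-24.2,10],"roll":0},{"translation":[-22.3,-24.2,10],"roll":0},{"translation":[-22.3,-24.2,10],"roll":0},{"translation":[-22.3,-24.2,10],"roll":0},{"translation":[-22.3,-24.2,10],"roll":0},{"translation":[-22.3,-24.2,10],"roll":0},{"translation":[-22.3,-24.2,15],"roll":0},{"translation":[-22.3,-24.2,19],"roll":0},{"translation":[0,0,0],"roll":-0.1},{"translation":[0,0,0],"roll":-0.1},{"translation":[0,0,0],"roll":-0.1},{"translation":[0,0,0],"roll":-0.1},{"translation":[0,0,0],"roll":-0.1},{"translation":[0,0,0],"roll":-0.1},{"translation":[0,0,0],"roll":-0.1},{"translation":[0,0,0],"roll":0}], "fingers": 0.5}}

```text
time: 9.7
tool_pos: [0.5706, -0.2627, 0.2518]
tool_rot: [3.141, 0.001, 2.991]
contact_force: [1.5, 1.0, 0.3]
opening: 0.0457
grip_force: 0.0
```

```bash
python3 - <<'E'
from fit import *
s=observe();print(s['time'],s['tool_pos'],s['tool_rot'],s['contact_force'])
k=get_calibration('wrist');im=read_camera('wrist');cv2.imwrite('pics/w3.png',im[:,:,::-1]);np.savez('w3.npz',K=k['camera_matrix'],T=k['world_from_camera'])
H,S,V=cv2.split(cv2.cvtColor(np.ascontiguousarray(im[:,:,::-1]),cv2.COLOR_BGR2HSV))
for n,lo,hi in [('yellow',22,32),('blue',105,125),('red',0,5)]:
    m=(H>=lo)&(H<=hi)&(S>150)&(V>60);m[290:]=0
    nn,l,st,c=cv2.connectedComponentsWithStats(m.astype(np.uint8));o=np.argsort(-st[1:,4])[:2]+1
    for i in o: print(n,st[i],c[i],ray('wrist',c[i],.105,k)[0],rect('wrist',l==i,.105) if 0 else '')
E
```

```text
9.7 [ 0.57063993 -0.26265701  0.25182528] [3.14144604e+00 7.33767712e-04 2.99086449e+00] [1.48994408 0.95475017 0.26089143]
yellow [302 210  13  34 405] [308.08641975 227.24691358] [ 0.57036505 -0.27030907  0.105     ] 
blue [302 154  13  29 363] [307.87327824 167.92011019] [ 0.51678363 -0.26200093  0.105     ] 
blue [275 288  17   2  29] [283.20689655 288.5862069 ] [ 0.62732757 -0.30400471  0.105     ] 
red [  82   11   83   94 2415] [121.5805383   55.77391304] [ 0.40391072 -0.40015324  0.105     ] 
red [300  83  16  39 579] [307.64075993 101.27979275] [ 0.4617938  -0.25346845  0.105     ]
```

View pics/w3.png

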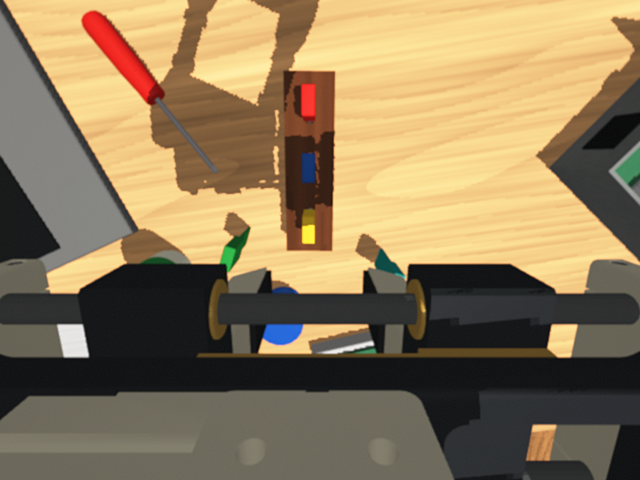

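The wrist picture shows yellow at (308,230), blue at (308,168) and red at (308,101) in the rack, which spans columns 284–335. The positions agree with the 57 mm slot spacing.

Emit:
{"fn": "step_arm", "kwargs": {"commands": [{"translation":[-3.5,-7.9,0],"roll":0.003},{"translation":[0,0,25],"roll":0},{"translation":[0,0,30],"roll":0},{"translation":[0,0,30],"roll":0},{"translation":[0,0,30],"roll":0},{"translation":[0,0,25],"roll":0},{"translation":[0,0,20],"roll":0},{"translation":[0,0,15],"roll":0},{"translation":[0,0,8],"roll":0},{"translation":[0,0,1.5],"roll":0},{"translation":[0,0,0],"roll":0},{"translation":[0,0,0],"roll":0}]}}

```text
time: 10.75
tool_pos: [0.5733, -0.2729, 0.068]
tool_rot: [-3.141, 0.002, 2.982]
contact_force: [0.6, -0.1, 0.5]
opening: 0.0459
grip_force: 0.0
```

Emit:
{"fn": "step_arm", "kwargs": {"commands": [{"translation":[0,0,0],"roll":0},{"translation":[0,0,0],"roll":0},{"translation":[0,0,0],"roll":0},{"translation":[0,0,0],"roll":0},{"translation":[0,0,0],"roll":0},{"translation":[0,0,0],"roll":0},{"translation":[0,0,0],"roll":0},{"translation":[0,0,0],"roll":0},{"translation":[0,0,0],"roll":0},{"translation":[0,0,0],"roll":0}], "fingers": 0, "grip_force": 35}}

```text
time: 11.58
tool_pos: [0.5726, -0.2724, 0.0669]
tool_rot: [3.142, 0.0, 2.983]
contact_force: [-0.4, 0.4, 1.8]
opening: 0.0119
grip_force: 35.0
```

Emit:
{"fn": "step_arm", "kwargs": {"commands": [{"translation":[0,0,-5],"roll":0},{"translation":[0,0,-10],"roll":0},{"translation":[0,0,-15],"roll":0},{"translation":[0,0,-20],"roll":0},{"translation":[0,0,-25],"roll":0},{"translation":[0,0,-25],"roll":0},{"translation":[0,0,-25],"roll":0},{"translation":[0,0,-15],"roll":0},{"translation":[0,0,0],"roll":0},{"translation":[0,0,0],"roll":0}]}}

```text
time: 12.42
tool_pos: [0.5728, -0.2725, 0.2078]
tool_rot: [-3.141, 0.002, 2.983]
contact_force: [1.2, 0.9, -1.1]
opening: 0.0119
grip_force: 35.0
```

```bash
python3 - <<'E'
from fit import *
q=np.load('q.npy');s=observe();print(s['tool_pos'],s['tool_rot'],s['contact_force'],s['opening'])
m=pts([*q[:3],0],.132,0,-.012);print(m,plan([m[0],m[1],.225],q[2]+np.pi))
im=read_camera('side');cv2.imwrite('pics/side3.png',im[:,:,::-1])
t=read_camera('wrist')
cv2.imwrite('pics/c3.png',np.hstack([cv2.resize(im[200:420,220:440],(400,400)),cv2.resize(t[150:400,195:445],(400,400))])[:,:,::-1])
E
```

```text
[ 0.57280666 -0.27248318  0.2077903 ] [-3.14087688e+00  1.95265460e-03  2.98280357e+00] [ 1.18339746  0.92026383 -1.08736582] 0.011858617726423134
[0.61398185 0.12882592 0.074     ] ([np.float64(22.798868801886798), np.float64(402.77116165532425), np.float64(-17.209698580323924)], np.float64(0.6990184064771174))
```

View pics/c3.png

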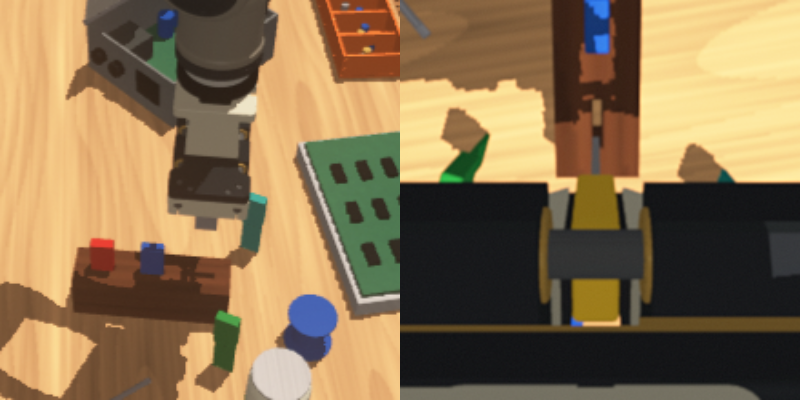

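The yellow blade is out and upright in the pads. The red and blue blades are still in the rack. I'll roll first, then carry it above the mouth.

Emit:
{"fn": "step_arm", "kwargs": {"commands": [{"translation":[0,0,0],"roll":0.1},{"translation":[0,0,0],"roll":0.1},{"translation":[0,0,0],"roll":0.1},{"translation":[0,0,0],"roll":0.1},{"translation":[0,0,0],"roll":0.1},{"translation":[0,0,0],"roll":0.1},{"translation":[0,0,0],"roll":0.1},{"translation":[21.2,22.6,-1.3],"roll":0},{"translation":[21.2,22.6,-1.3],"roll":0},{"translation":[21.2,22.6,-1.3],"roll":0},{"translation":[21.2,22.6,-1.3],"roll":0},{"translation":[21.2,22.6,-1.3],"roll":0},{"translation":[21.2,22.6,-1.3],"roll":0},{"translation":[21.2,22.6,-1.3],"roll":0},{"translation":[21.2,22.6,-1.3],"roll":0},{"translation":[21.2,22.6,-1.3],"roll":0},{"translation":[21.2,22.6,-1.3],"roll":0},{"translation":[21.2,22.6,-1.3],"roll":0},{"translation":[21.2,22.6,-1.3],"roll":0},{"translation":[21.2,22.6,-1.3],"roll":0}]}}

```text
time: 14.18
tool_pos: [0.6142, 0.1297, 0.2219]
tool_rot: [-3.139, -0.002, 2.283]
contact_force: [0.1, -0.1, -0.5]
opening: 0.0119
grip_force: 35.0
```

Emit:
{"fn": "step_arm", "kwargs": {"commands": [{"translation":[0,0,0],"roll":0},{"translation":[0,0,0],"roll":0},{"translation":[0,0,0],"roll":0}]}}

```text
time: 14.43
tool_pos: [0.6144, 0.1279, 0.2223]
tool_rot: [-3.139, -0.001, 2.283]
contact_force: [-0.6, -0.1, -1.6]
opening: 0.0119
grip_force: 35.0
```

```bash
python3 - <<'E'
from fit import *
q=np.load('q.npy');s=observe();print(s['tool_pos'],s['tool_rot'],s['contact_force'],s['opening'])
m=pts([*q[:3],0],.132,0,-.012);print(m,plan([m[0],m[1],.145],q[2]+np.pi))
k=get_calibration('wrist');t=read_camera('wrist');cv2.imwrite('pics/w4.png',t[:,:,::-1])
b=read_camera('side')
print('mouth px wrist',proj(k,m),'side',proj(get_calibration('side'),m))
cv2.imwrite('pics/c4.png',np.hstack([cv2.resize(t[100:350,195:445],(400,400)),cv2.resize(b[150:270,260:380],(400,400))])[:,:,::-1])
E
```

```text
[0.61436435 0.12786497 0.22227049] [-3.13921589e+00 -1.16311293e-03  2.28324639e+00] [-0.56381053 -0.13410935 -1.55723808] 0.011926960909362454
[0.61398185 0.12882592 0.074     ] ([np.float64(0.9772563234206573), np.float64(0.33870245585338105), np.float64(77.27049182346718)], np.float64(-0.0005387737026785189))
mouth px wrist [[316.65718528 225.81440091]] side [[331.029456   219.41404863]]
```

View pics/c4.png

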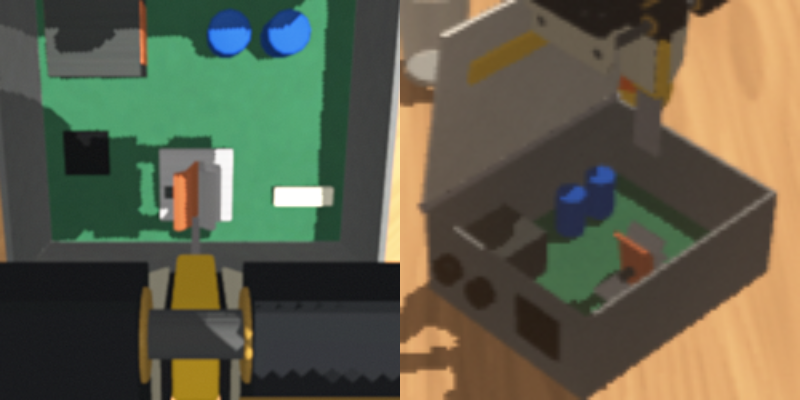

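Wrist crop: the blade (column 195) lines up with the gap between the copper and aluminium plates. The clip foot spans 159–233, so its centre at 196 matches as well.

Emit:
{"fn": "step_arm", "kwargs": {"commands": [{"translation":[1,0.4,10],"roll":0},{"translation":[0,0,15],"roll":0},{"translation":[0,0,15],"roll":0},{"translation":[0,0,15],"roll":0},{"translation":[0,0,12],"roll":0},{"translation":[0,0,8],"roll":0},{"translation":[0,0,4],"roll":0},{"translation":[0,0,0],"roll":0},{"translation":[0,0,0],"roll":0},{"translation":[0,0,0],"roll":0}]}}

```text
time: 15.37
tool_pos: [0.6151, 0.1291, 0.1456]
tool_rot: [3.14, 0.001, 2.283]
contact_force: [-1.0, -0.4, -0.1]
opening: 0.0119
grip_force: 35.0
```

Emit:
{"fn": "step_arm", "kwargs": {"commands": [{"translation":[0,0,2],"roll":0},{"translation":[0,0,2],"roll":0},{"translation":[0,0,2],"roll":0},{"translation":[0,0,2],"roll":0},{"translation":[0,0,2],"roll":0},{"translation":[0,0,2],"roll":0}]}}

```text
time: 15.87
tool_pos: [0.6146, 0.1292, 0.1325]
tool_rot: [-3.142, -0.0, 2.283]
contact_force: [1.0, 0.3, -0.4]
opening: 0.0118
grip_force: 35.0
```

Emit:
{"fn": "step_arm", "kwargs": {"commands": [{"translation":[0,0,1],"roll":0},{"translation":[0,0,1],"roll":0},{"translation":[0,0,1],"roll":0},{"translation":[0,0,1],"roll":0}]}}

```text
time: 16.2
tool_pos: [0.6146, 0.1292, 0.1287]
tool_rot: [3.141, 0.0, 2.283]
contact_force: [-0.1, 0.9, -1.1]
opening: 0.0122
grip_force: 35.0
```

Emit:
{"fn": "step_arm", "kwargs": {"commands": [{"translation":[0,0,1],"roll":0},{"translation":[0,0,1],"roll":0},{"translation":[0,0,1],"roll":0},{"translation":[0,0,1],"roll":0}]}}

```text
time: 16.53
tool_pos: [0.6146, 0.1292, 0.1247]
tool_rot: [3.141, 0.0, 2.283]
contact_force: [-0.5, 0.6, -0.7]
opening: 0.0116
grip_force: 35.0
```

Emit:
{"fn": "step_arm", "kwargs": {"commands": [{"translation":[0,0,1],"roll":0},{"translation":[0,0,1],"roll":0},{"translation":[0,0,1],"roll":0},{"translation":[0,0,1],"roll":0}]}}

```text
time: 16.87
tool_pos: [0.6146, 0.1293, 0.1206]
tool_rot: [-3.142, -0.0, 2.283]
contact_force: [-0.5, 0.9, -0.4]
opening: 0.0117
grip_force: 35.0
```

Emit:
{"fn": "step_arm", "kwargs": {"commands": [{"translation":[0,0,1],"roll":0},{"translation":[0,0,1],"roll":0},{"translation":[0,0,1],"roll":0}]}}

```text
time: 17.12
tool_pos: [0.6146, 0.1292, 0.1176]
tool_rot: [3.141, -0.0, 2.283]
contact_force: [-0.1, -0.7, -0.3]
opening: 0.012
grip_force: 35.0
```

Emit:
{"fn": "step_arm", "kwargs": {"commands": [{"translation":[0,0,1],"roll":0},{"translation":[0,0,1],"roll":0},{"translation":[0,0,1],"roll":0}]}}

```text
time: 17.37
tool_pos: [0.6147, 0.1292, 0.1148]
tool_rot: [3.141, 0.0, 2.283]
contact_force: [0.3, 0.9, 1.3]
opening: 0.0121
grip_force: 35.0
```

Emit:
{"fn": "step_arm", "kwargs": {"commands": [{"translation":[0,0,1],"roll":0},{"translation":[0,0,1],"roll":0},{"translation":[0,0,1],"roll":0}]}}

```text
time: 17.62
tool_pos: [0.6148, 0.1293, 0.112]
tool_rot: [3.141, 0.0, 2.283]
contact_force: [0.3, -0.0, 2.0]
opening: 0.0116
grip_force: 35.0
```

Emit:
{"fn": "step_arm", "kwargs": {"commands": [{"translation":[0,0,1],"roll":0},{"translation":[0,0,1],"roll":0},{"translation":[0,0,1],"roll":0}]}}

```text
time: 17.87
tool_pos: [0.6149, 0.1292, 0.1091]
tool_rot: [3.141, 0.001, 2.283]
contact_force: [-1.1, 0.2, 4.6]
opening: 0.0121
grip_force: 35.0
```

Emit:
{"fn": "step_arm", "kwargs": {"commands": [{"translation":[0,0,1],"roll":0},{"translation":[0,0,1],"roll":0}]}}

```text
time: 18.03
tool_pos: [0.6149, 0.1293, 0.1071]
tool_rot: [3.141, 0.001, 2.283]
contact_force: [0.1, -1.3, 5.2]
opening: 0.0121
grip_force: 35.0
```

Emit:
{"fn": "step_arm", "kwargs": {"commands": [{"translation":[0,0,1],"roll":0},{"translation":[0,0,1],"roll":0}]}}

```text
time: 18.2
tool_pos: [0.6151, 0.1293, 0.1053]
tool_rot: [3.14, 0.001, 2.283]
contact_force: [-0.5, -0.1, 8.0]
opening: 0.0117
grip_force: 35.0
```

Emit:
{"fn": "step_arm", "kwargs": {"commands": [{"translation":[0,0,1],"roll":0}]}}

```text
time: 18.28
tool_pos: [0.6151, 0.1293, 0.1045]
tool_rot: [3.14, 0.001, 2.283]
contact_force: [-0.6, -0.3, 8.0]
opening: 0.0115
grip_force: 35.0
```

Emit:
{"fn": "step_arm", "kwargs": {"commands": [{"translation":[0,0,0],"roll":0},{"translation":[0,0,0],"roll":0},{"translation":[0,0,0],"roll":0},{"translation":[0,0,0],"roll":0},{"translation":[0,0,0],"roll":0},{"translation":[0,0,0],"roll":0},{"translation":[0,0,0],"roll":0},{"translation":[0,0,0],"roll":0},{"translation":[0,0,0],"roll":0},{"translation":[0,0,0],"roll":0}]}}

```text
time: 19.12
tool_pos: [0.6152, 0.1293, 0.1043]
tool_rot: [3.14, 0.001, 2.283]
contact_force: [-0.3, 0.1, 6.2]
opening: 0.0119
grip_force: 35.0
```

```bash
python3 - <<'E'
from h import *
F=[]
for i in range(6):
    b=read_camera('side');F.append(observe()['contact_force'][2])
s=observe();print(s['time'],s['tool_pos'],np.mean(F),s['opening'],s['grip_force'])
cv2.imwrite('pics/c5.png',cv2.resize(b[120:420,220:440],(440,600))[:,:,::-1])
E
```

```text
19.4167 [0.61516125 0.12933319 0.10431701] 5.518922206257741 0.0117982700556333 35.00088930130005
```

View pics/c5.png

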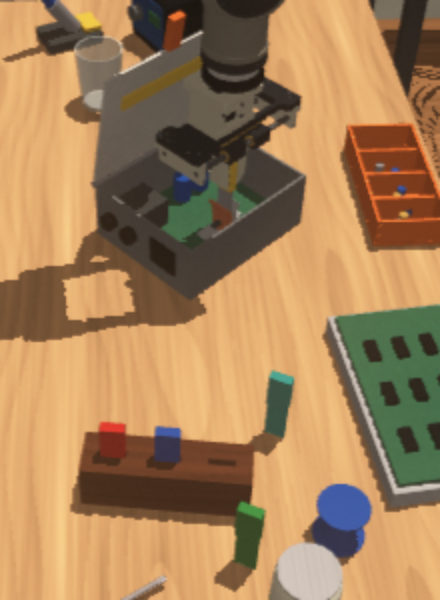

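The blade is in the clip between the two plates. The cover is still open, the other blades and bystanders haven't moved, and the force is steady. Handing in.

```bash
python3 -c "from cell import *;print(hand_in())"
```

```text
the job is handed in; nothing more can be done
None
```

Handed in at about 19.4 s: the cover stands about 80° open and released, and the yellow blade is held still in the clip, where the push while sliding had risen about 8.5 N (an estimated 7 N squeeze, within the 4–12 N snug range).

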